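# Hold a camera dongle down in its spring-probe test fixture

### The job

Calibrate the blue thermal camera dongle: pick it up gently, with a grip of no more than 25 N because its case is thin, and set it (do not drop it) flat into the nest of the test fixture while the fixture's hinged frame stands open; its short black stub pointing towards the frame's hinge. Let go of it, then swing the frame over by its handle bar, fully down onto its stops against the springs, so that its pads push the dongle and nest 4 mm down onto the test probes. The calibration only runs while the frame is held, so finish holding the frame fully down, and leave everything else on the bench where it is.

Things in the scene. Friction and masses are not known exactly. Their poses are not given: they have to be found in the camera images.
- dongle: Camera dongle: rounded blue plastic block with a dark window on top, 50 (x) x 28 (y) x 12 (z) mm plus a 2 mm black stub on its +x end, about 30 g, flat and loose on the bench. Origin at the centre of its underside, x along its length, z up. Grip it across its 28 mm width.
- stub (a point): Outer face of the dongle's short black stub: 26 mm along the dongle's +x from its origin, 6 mm above its underside. As found it points away from the robot, within about 46 degrees of straight ahead. It must end up on the hinge side (+x) of the nest.
- battery: Bystander: black and orange 9 V block battery on its side, 26 x 49 x 17 mm; origin at the centre of its underside.
- heat_sink: Bystander: finned aluminium heat sink, 30 x 30 x 17 mm; origin at the centre of its underside.
- driver: Bystander: small screwdriver with a yellow handle, 132 mm long, lying; origin under its middle.
- tape: Bystander: roll of amber tape, 56 mm across, 15 mm high; origin at the centre of its underside.
- tweezers: Bystander: black tweezers lying on their side, 121 mm long; origin under their middle.
- spool: Bystander: spool of solder, 49 mm across, 43 mm high; origin at the centre of its underside.
- fixture: Test fixture, fixed to the bench: grey housing with black top plate, 196 x 150 x 36 mm (front edge 62 mm before the origin, rear 134 mm behind). Origin on the bench under the nest; +x points from the nest to the hinge, z up. Two stop pillars stand at x -44, y +-54 mm, 60 mm high.
- nest (a point): Centre of the nest floor, 48 mm above the bench, axes as the fixture. The white nest takes the dongle lying flat along x: flared corner fences 10 mm high, 31 mm apart across y, 55 mm along x. Both long sides are open between x -17 and 17 mm for fingers; between x -13 and 13 the floor is only 18 mm wide, so fingertips may go up to 8 mm below it there.
- carrier (a joint): How far the sprung nest plate is pushed down, m: 0 up (as found), 0.004 with a dongle in it and the frame on its stops (end of slide 0.005). Its spring gives 3 N at 0 and 9 N at 0.004.
- handle (a point): Middle of the frame's handle bar: black, 14 mm thick, along the fixture's y, 90 mm clear between the two side rails, 185 mm from the hinge axis. Frame open: 246 mm above the bench, 20 mm behind the hinge. Frame shut: 66 mm above the bench, 85 mm before the nest centre, overhanging the housing's front edge. Free to be gripped from above all the way.
- frame_hinge (a point): Middle of the frame's hinge axis, which runs along the fixture's y: 100 mm behind the nest centre (fixture +x), 62 mm above the bench.
- frame (a joint): Swing of the frame about its hinge, rad: 0 open (as found, upright, leaning 5 degrees back, held there by its spring), 1.658 fully down on the stops; the bar goes up and over towards the fixture's -x, then down. It springs open when let go. Holding it shut on a dongle takes about 7 N down at the bar.
Mind the look-alikes: they are no part of the job. Of the things like the dongle, leave any that is white; of the rest the smaller one is meant.

How it is judged:
On the way:
1. the dongle lies flat in the nest, let go, with the frame still open (horizontal distance between dongle and nest below 0.005 m and z of dongle in the frame of nest between -0.003 and 0.002 m and angle between dongle's own z axis and vertical below 0.06 rad and angle between the x axis of dongle and the x axis of nest, either way round below 0.15 rad and x of stub in the frame of nest above 0.015 m and contact force between the fingers and dongle below 0.05 N and value of joint frame below 0.3 rad), for 0.2 s.
At the end, for the whole second after the job is handed in: the dongle lies flat in the nest (within 5 mm of its centre, 2 mm of its floor and 0.15 rad of its line), stub towards the hinge, the fingers off it; the robot holds the frame down at rest, within 0.018 rad of its stops, pressing the dongle with over 3 N and the nest over 2.8 mm down (horizontal distance between dongle and nest below 0.005 m and z of dongle in the frame of nest between -0.003 and 0.002 m and angle between dongle's own z axis and vertical below 0.06 rad and angle between the x axis of dongle and the x axis of nest, either way round below 0.15 rad and x of stub in the frame of nest above 0.015 m and value of joint frame above 1.64 rad and value of joint carrier above 0.0028 m and velocity of joint frame between -0.1 and 0.1 rad/s and contact force between frame and dongle above 3 N and contact force between any of the fingers, the arm and frame above 2 N and contact force between the fingers and dongle below 0.05 N); the arm keeps its last pose, push and grip.
It fails at once if the dongle is squeezed with more than 30 N on each finger (60 N for both together) (contact force between the fingers and dongle above 60 N).
It fails at once if the dongle is dropped: loose in the air more than about 25 mm above the nest (height (world z) of dongle above 0.075 m and contact force between the fingers and dongle below 0.02 N).
It fails at once if something else on the bench is pushed more than 30 mm (distance of any of battery, heat_sink, driver, tape, tweezers, spool from where it was at the start of the episode above 0.03 m).
It also fails if it takes over 61 s, if anything falls off the work surface, if the arm or the gripper's body presses on something with over 40 N, if the wrist force passes 120 N, or if a joint passes its speed limit or range.

### The arm

A 7-joint arm with a two-finger parallel gripper is mounted at the origin on a cart in front of the work surface, level with it; the furniture and walls round the work are solid. World frame = base frame: x ahead of the robot, y to its left, z up, the work surface at z = 0. Lengths are in m, angles in rad, forces in N, time in s.
With the tool pointing down it reaches from about 0.4 to 0.875 m from the base axis. Payload 19.3 kg.
Tool frame: the origin (TCP) lies midway between the tips of the shut fingers; the grasp point (between the pads) lies 19 mm behind it; z points along the fingers, y is the line along which they close (so a half turn about z gives the same grasp; the last joint's range is limited). The gripper opens to 85 mm and grips with 20 to 120 N. Pads are 22 mm wide; open, the fingers measure 114 mm over their backs; the gripper's body (76 mm by 85 mm) begins 54 mm behind the grasp point. The pads swing forward as they close: fully open they stand 13 mm farther back than shut.
Start: joints at [1.271, 0.521, -0.036, 1.599, 0.021, 1.021, -0.113], TCP at [0.142, -0.609, 0.231] pointing down, gripper open.
Joint ranges: [-2.91, 2.91], [-0.3, 2.13], [-1.5, 1.42], [0.17, 2.43], [-1.26, 4.41], [0.16, 1.93], [-2.52, 2.52]. Speed limits (rad/s): [1.89, 1.89, 2.39, 2.39, 3.01, 3.01, 3.01].

### API

Orientations are given as [roll, pitch, yaw] about the fixed x, y, z axes, in that order (R = Rz(yaw) Ry(pitch) Rx(roll)).
In Python, from workcell import bot gives the robot as it stands.
- The arm moves only by the tool move_arm, never from a script. Its argument "moves" is a list that holds one entry, the list of rows, each a list of 7 numbers: the opening, from 0 (shut) to 1 (fully open), then the shift along the tool's x, y, z in units of 1000 mm (1.0 is 1000 mm), then the turn, a rotation vector about the tool's x, y, z in units of 2 pi rad (1.0 is 2 pi rad). A call has 1 to 5 rows; each row is the pose to reach, as a shift and turn from the pose commanded when the call began, along the tool's axes at that moment, turning the shorter way round; what a row does not reach only later rows make up. A row lasts 1/10 s, in which the tool goes at most 50 mm and 8.59 degrees, less where a joint would pass 70% of its speed; a pose out of reach is approached as far as the arm can. A call with a number of a shift or a turn outside -1 to 1 is refused whole. A call with a gripper value outside its range is refused whole. The fingers move at their own pace and stop on an object; "force" is the grip in N (left out, the last holds). Time passes only in rows, so rows that repeat a pose let the fingers close. It gives the time, the measured TCP pose, the force, the opening and the grip force at its end, in the units of the state.
- bot.observe(): the state, without advancing time (a new reading comes with each control period).
- bot.grab_frame(name): name is "scene" or "top" or "wrist"; returns the picture (480x640x3 uint8, red, green, blue); there is no depth.
- bot.camera_params(name): a dict with "vertical_fov" (degrees; the focal length in pixels is half the picture's height over the tangent of half this angle, whatever the lens; pixels are square), "cx", "cy" (the principal point, pixels), "D" ([k1, k2, p1, p2, k3] as OpenCV has them; the pictures are not rectified), "R" (3x3) and "t" (3): a world point X has camera coordinates R X + t. Camera axes: x right, y down, z forward; pixel columns grow to the right and rows downward; lengths in m; the calibration is good to about 2 mm. A picture is of the moment at which its call begins: read the wrist's pose just before it. camera_params takes no time and is no camera call; for the wrist camera it gives the pose at the moment of the call.
- bot.job_done(): hands the job in; it is judged then, once.
The state is a dict: "clock": time; "qpos": joint angles; "qd": joint speeds; "joint_efforts": joint torques, N m; "position": TCP position; "tool_rot": TCP orientation; "force": force on the tool from outside, world axes, zero at the start; "moment": the same for the moment, N m; "grip_width": finger opening in m; "finger_force": force on a finger pad.
Only numpy, scipy, OpenCV 4.12 (cv2) and the standard library are available. Lean on these libraries where they do the work, as an engineer would, in place of code of your own. Each camera call takes 0.05 s, during which the arm holds its last target. There are 200 camera calls.

## Working session

There is one attempt and no reset: what is moved stays moved. The work goes in short steps, Python scripts to look and compute and a tool call to move; the robot and the scene stay as the last step left them, time stands still between calls to the robot, and variables do not carry over. Pictures are saved under pics/ and viewed, at most 12 in all, crops included, and the job is handed in when it is done.

Besides the shell and the picture viewer there is one more tool, called after "Emit:" as name(argument=value, ...) on one line, values as JSON. move_arm: Moves the arm, as the interface text tells. Shifts and turns lie within -1 to 1; 1 stands for 1000 mm of shift or 2 pi rad of turn. Its arguments: {"type":"object","properties":{"moves":{"type":"array"},"force":{"type":"number"}},"required":["moves"]}

```bash
mkdir -p pics
cat > h.py <<'E'
import numpy as np, cv2
from scipy.spatial.transform import Rotation as Ro
from workcell import bot
def K(p):
    f=240/np.tan(np.radians(p["vertical_fov"])/2)
    return np.array([[f,0,p["cx"]],[0,f,p["cy"]],[0,0,1]])
def ray(p,uv,z):
    "pixels -> world points at height z"
    n=cv2.undistortPoints(np.array(uv,float).reshape(-1,1,2),K(p),np.array(p["D"],float)).reshape(-1,2)
    R=np.array(p["R"]);t=np.array(p["t"]);c=-R.T@t
    d=np.c_[n,np.ones(len(n))]@R
    return c+d*((z-c[2])/d[:,2])[:,None]
def proj(p,X):
    return cv2.projectPoints(np.array(X,float).reshape(-1,3),cv2.Rodrigues(np.array(p["R"],float))[0],np.array(p["t"],float),K(p),np.array(p["D"],float))[0].reshape(-1,2)
def save(n,im): cv2.imwrite(f"pics/{n}.png",cv2.cvtColor(im,cv2.COLOR_RGB2BGR))
def rel(pos,rpy,s=None):
    "shift and turn from current pose to target, in units of moves"
    s=s or bot.observe();R0=Ro.from_euler('xyz',s["tool_rot"]);
    return np.round(np.r_[R0.inv().apply(np.array(pos)-s["position"]),(R0.inv()*Ro.from_euler('xyz',rpy)).as_rotvec()/2/np.pi],4)
E
python3 - <<'E'
from h import *
for n in("top","scene"):
    save(n,bot.grab_frame(n)); p=bot.camera_params(n); print(n,-np.array(p["R"]).T@np.array(p["t"]),p["vertical_fov"])
print(bot.observe())
E
```

```text
top [ 0.47841095 -0.09258319  1.12044329] 57.99536335445015
scene [ 0.1368855  -0.90413852  0.91766941] 48.20845350944108
{'clock': 0.1, 'qpos': array([ 1.2708215 ,  0.52196246, -0.03631069,  1.59995391,  0.02119033,
        1.02109085, -0.11278653]), 'qd': array([ 0.00101076,  0.00052582, -0.00041959, -0.00139006,  0.00042054,
       -0.00217786, -0.00017197]), 'joint_efforts': array([ 3.93153998e-03, -9.28499722e+01,  1.98389523e+00, -3.70530438e+01,
        1.81542733e-02,  5.43744143e-03, -6.20068749e-05]), 'position': array([ 0.14223972, -0.60828731,  0.23077741]), 'tool_rot': array([-3.14056522e+00,  7.19824190e-05,  2.29757841e-01]), 'force': array([0.37066707, 0.43593123, 0.90495034]), 'moment': array([ 0.00926612,  0.01443419, -0.02969313]), 'finger_force': 0.0, 'grip_width': 0.08560010164254722}
```

View pics/top.png

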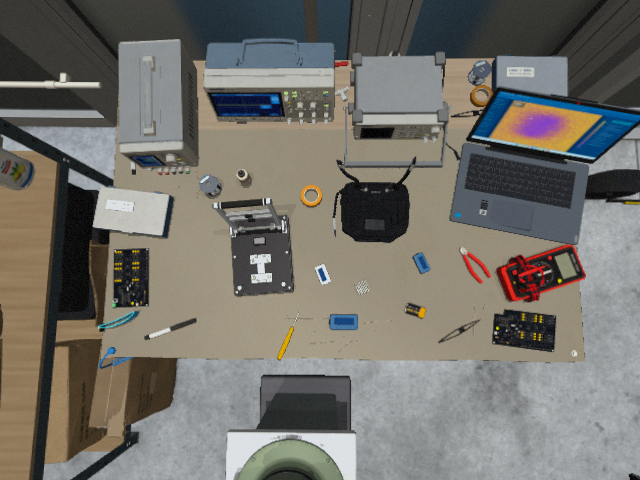

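View pics/scene.png

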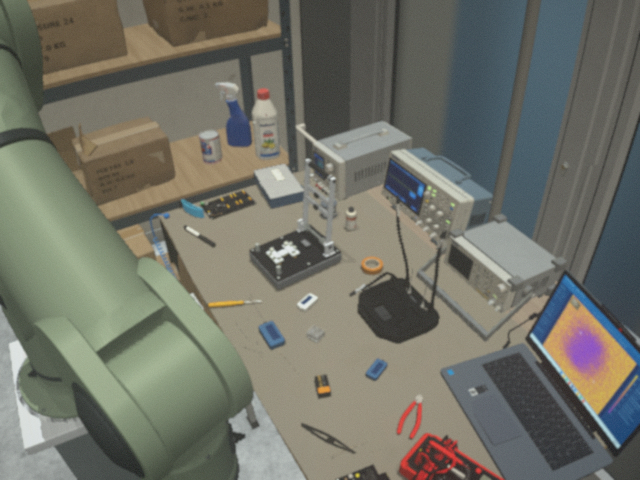

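The top view shows three dongle-like things: a white one at (322,273), a large blue one at (343,321) and a small blue one at (421,263). The white one is excluded, and of the blue two the smaller (421,263) is the one meant. The fixture is at about (263,262), with its frame standing open at the far side. I'll confirm with enlarged crops.

Run:
```python
from h import *
p=bot.camera_params("top"); print(np.round(p["R"],3))
im=bot.grab_frame("top")
a=cv2.resize(im[240:290,385:455],None,fx=6,fy=6,interpolation=cv2.INTER_CUBIC)
b=cv2.resize(im[185:305,215:305],None,fx=5,fy=5,interpolation=cv2.INTER_CUBIC)
o=np.zeros((600,800,3),np.uint8); o[:300,:420]=a[:300,:420]; 
o=np.zeros((600,800,3),np.uint8); o[:600,:450]=b; o[:300,450:]=a[:,35:385]
save("c1",o)
print(proj(p,[bot.observe()["position"],[0,0,0]]))
print(ray(p,[[421,263],[343,321],[322,273]],.012), ray(p,[[261,268]],.048))
hs=cv2.cvtColor(im,cv2.COLOR_RGB2HSV)
m=((hs[...,0]>95)&(hs[...,0]<120)&(hs[...,1]>110)).astype(np.uint8)
for x0,y0,x1,y1 in((400,240,445,290),(320,305,365,335)):
    c=np.argwhere(m[y0:y1,x0:x1])[:,::-1].astype(np.float32)+[x0,y0]
    r=cv2.minAreaRect(c.astype(np.float32)); w=ray(p,cv2.boxPoints(r),.012); print(r,w.mean(0),np.linalg.norm(np.diff(w,axis=0),axis=1),w)
```

```text
[[ 0.006 -1.    -0.019]
 [-0.993 -0.003 -0.121]
 [ 0.121  0.02  -0.992]]
[[601.36869508 480.75519346]
 [289.08892495 498.2664382 ]]
[[ 0.56966841 -0.32949658  0.012     ]
 [ 0.42226961 -0.13058692  0.012     ]
 [ 0.54293654 -0.07706051  0.012     ]] [[0.55262002 0.07408938 0.048     ]]
((421.3000183105469, 262.60003662109375), (19.230182647705078, 9.838698387145996), 63.43495178222656) [ 0.57075785 -0.33025005  0.012     ] [0.02531268 0.04857494 0.02517269] [[ 0.58700736 -0.30857163  0.012     ]
 [ 0.59840745 -0.33117185  0.012     ]
 [ 0.55446415 -0.35187236  0.012     ]
 [ 0.54315246 -0.32938436  0.012     ]]
((343.5, 322.0), (14.0, 27.0), 90.0) [ 0.41983955 -0.13181636  0.012     ] [0.06810775 0.03470965 0.06782493] [[ 0.43697393 -0.09779207  0.012     ]
 [ 0.43743716 -0.16589824  0.012     ]
 [ 0.40272808 -0.16569908  0.012     ]
 [ 0.40221904 -0.09787606  0.012     ]]
```

View pics/c1.png

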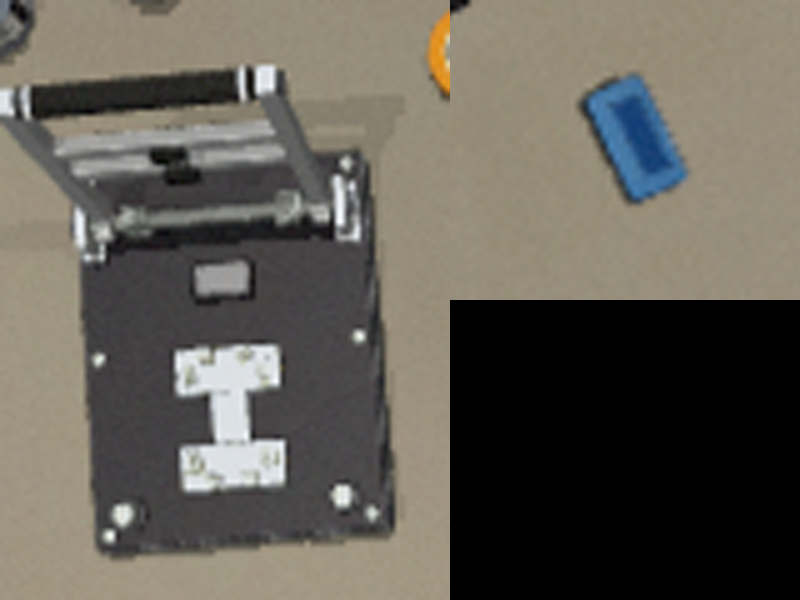

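The crop confirms the small blue dongle: about 49x25 mm at (421,263), against 68x35 mm for the large one. Its yaw is about +25°. The nest centre is at pixel (261,268.6), and the fixture yaw is about +4°. Next I'll approach the dongle.

Run:
```python
from h import *
s=bot.observe(); p=bot.camera_params("wrist"); R0=Ro.from_euler('xyz',s["tool_rot"])
Rc=np.array(p["R"]); c=-Rc.T@np.array(p["t"])
print("cam in tool",R0.inv().apply(c-s["position"]),"\n",np.round(R0.as_matrix().T@Rc.T,3),p["vertical_fov"])
print(rel([.57,-.33,.20],[np.pi,0,np.radians(25)]))
pt=bot.camera_params("top")
w=ray(pt,np.array([[175,348],[280,345],[287,487],[182,492]])/5+[215,185],.055);print(w,w.mean(0))
d=w[0]+w[1]-w[2]-w[3];print(np.degrees(np.arctan2(d[1],d[0])))
```

```text
cam in tool [ 0.07627738  0.00114312 -0.14233453] 
 [[-0.001 -0.954 -0.301]
 [ 1.    -0.001 -0.   ]
 [-0.    -0.301  0.954]] 59.07018935710588
[ 4.799e-01 -1.736e-01  3.100e-02 -1.000e-04 -0.000e+00 -3.290e-02]
[[0.58527913 0.10105364 0.055     ]
 [0.58695358 0.04894943 0.055     ]
 [0.51682481 0.04413528 0.055     ]
 [0.51415653 0.09578819 0.055     ]] [0.55080351 0.07248163 0.055     ]
4.081665991915595
```

Emit:
move_arm(moves=[[[1, 0.48, -0.174, 0.03, 0, 0, -0.033], [1, 0.48, -0.174, 0.03, 0, 0, -0.033], [1, 0.48, -0.174, 0.03, 0, 0, -0.033], [1, 0.48, -0.174, 0.03, 0, 0, -0.033], [1, 0.48, -0.174, 0.03, 0, 0, -0.033]]], force=22)

```text
clock: 0.65
position: [0.3528, -0.471, 0.2165]
tool_rot: [-3.142, 0.0, 0.437]
force: [0.5, -2.3, 0.2]
grip_width: 0.0853
finger_force: 0.0
```

Run:
```python
from h import *
s=bot.observe();print(s["position"],s["tool_rot"],rel([.57,-.33,.20],[np.pi,0,np.radians(25)]))
```

```text
[ 0.35276986 -0.47097015  0.21649078] [-3.14150088e+00  2.77055180e-05  4.36834548e-01] [ 2.565e-01 -3.580e-02  1.650e-02 -0.000e+00  0.000e+00  1.000e-04]
```

Emit:
move_arm(moves=[[[1, 0.256, -0.036, 0.016, 0, 0, 0], [1, 0.256, -0.036, 0.016, 0, 0, 0], [1, 0.256, -0.036, 0.016, 0, 0, 0], [1, 0.256, -0.036, 0.016, 0, 0, 0], [1, 0.256, -0.036, 0.016, 0, 0, 0]]])

```text
clock: 1.15
position: [0.562, -0.3348, 0.2009]
tool_rot: [-3.141, 0.0, 0.437]
force: [1.0, -0.9, -0.1]
grip_width: 0.0854
finger_force: 0.0
```

Emit:
move_arm(moves=[[[1, 0, 0, 0, 0, 0, 0], [1, 0, 0, 0, 0, 0, 0]]])

```text
clock: 1.35
position: [0.5611, -0.3351, 0.2005]
tool_rot: [-3.141, 0.001, 0.439]
force: [-1.2, -1.1, 0.4]
grip_width: 0.0853
finger_force: 0.0
```

Run:
```python
from h import *
s=bot.observe();print(s["position"],s["tool_rot"])
p=bot.camera_params("wrist");im=bot.grab_frame("wrist");save("w1",im)
hs=cv2.cvtColor(im,cv2.COLOR_RGB2HSV)
m=((hs[...,0]>95)&(hs[...,0]<120)&(hs[...,1]>110)).astype(np.uint8)
n,l,st,ce=cv2.connectedComponentsWithStats(m)
for i in range(1,n):
  if st[i,4]>400:
    c=np.argwhere(l==i)[:,::-1].astype(np.float32)
    r=cv2.minAreaRect(c); w=ray(p,cv2.boxPoints(r),.011); print(r,w.mean(0),np.linalg.norm(np.diff(w,axis=0),axis=1),'\n',w)
```

```text
[ 0.56114824 -0.33511244  0.20046255] [-3.14066831e+00  5.77230042e-04  4.39299128e-01]
((9.198019981384277, 97.48019409179688), (44.378658294677734, 12.835980415344238), 84.2894058227539) [ 0.53899154 -0.07508774  0.011     ] [0.01128991 0.03374004 0.01151268] 
 [[ 0.55219176 -0.06378627  0.011     ]
 [ 0.55725027 -0.07387951  0.011     ]
 [ 0.52593553 -0.08644044  0.011     ]
 [ 0.5205886  -0.07624475  0.011     ]]
((319.5, 193.5), (61.0, 33.0), 90.0) [ 0.57090765 -0.32988201  0.011     ] [0.0256752  0.04915844 0.02675767] 
 [[ 0.58773355 -0.30785628  0.011     ]
 [ 0.59862341 -0.33110766  0.011     ]
 [ 0.55431392 -0.35239665  0.011     ]
 [ 0.54295974 -0.32816743  0.011     ]]
((39.31853103637695, 253.90565490722656), (88.27913665771484, 44.151580810546875), 24.10223388671875) [ 0.42149531 -0.13146438  0.011     ] [0.04496293 0.07519694 0.04448905] 
 [[ 0.39953269 -0.08885686  0.011     ]
 [ 0.44369    -0.09733012  0.011     ]
 [ 0.44346038 -0.17252671  0.011     ]
 [ 0.39929817 -0.16714385  0.011     ]]
```

View pics/w1.png

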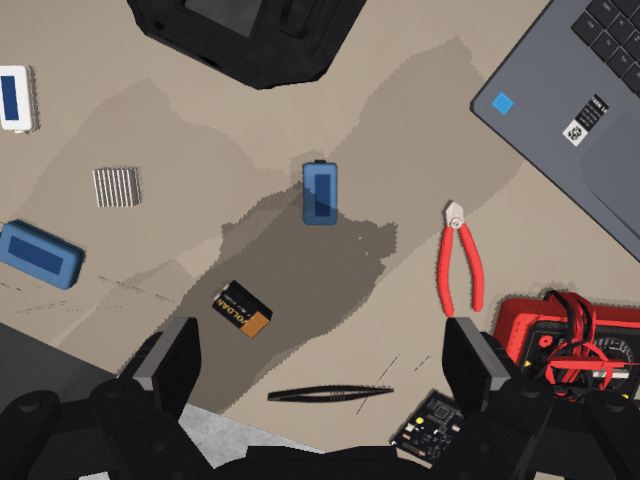

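The wrist view shows the dongle at (319,193), aligned with the tool, with its stub at (320,161) pointing away from the robot. The battery at (243,308) and the pliers are clear of the fingers. I'll descend.

Run:
```python
from h import *
print(rel([.571,-.330,.04],[np.pi,0,np.radians(25.3)]),rel([.571,-.330,.003],[np.pi,0,np.radians(25.3)]))
```

```text
[ 1.280e-02 -1.200e-03  1.608e-01 -1.000e-04  2.000e-04 -7.000e-04] [ 1.280e-02 -1.200e-03  1.978e-01 -1.000e-04  2.000e-04 -7.000e-04]
```

Emit:
move_arm(moves=[[[1, 0.013, -0.001, 0.16, 0, 0, 0], [1, 0.013, -0.001, 0.16, 0, 0, 0], [1, 0.013, -0.001, 0.16, 0, 0, 0], [1, 0.013, -0.001, 0.16, 0, 0, 0], [0.8, 0.013, -0.001, 0.16, 0, 0, 0]]])

```text
clock: 1.9
position: [0.5707, -0.3304, 0.0406]
tool_rot: [-3.14, 0.002, 0.436]
force: [0.1, 0.6, 0.5]
grip_width: 0.0733
finger_force: 0.0
```

Run:
```python
from h import *
s=bot.observe();print(s["position"],s["tool_rot"],rel([.571,-.330,.003],[np.pi,0,np.radians(25.3)]))
```

```text
[ 0.57066724 -0.33043134  0.04058523] [-3.13990682e+00  1.82617600e-03  4.35967787e-01] [ 0.0006 -0.0002  0.0376 -0.0003  0.0003 -0.0009]
```

Emit:
move_arm(moves=[[[0.6, 0, 0, 0.02, 0, 0, 0], [0.6, 0, 0, 0.037, 0, 0, 0], [0.6, 0, 0, 0.037, 0, 0, 0], [0.4, 0, 0, 0.037, 0, 0, 0], [0.25, 0, 0, 0.037, 0, 0, 0]]], force=22)

```text
clock: 2.4
position: [0.5725, -0.3303, 0.0057]
tool_rot: [3.14, -0.001, 0.437]
force: [-3.0, 2.1, 7.5]
grip_width: 0.0259
finger_force: 23.0
```

Emit:
move_arm(moves=[[[0.2, 0, 0, 0, 0, 0, 0], [0.2, 0, 0, 0, 0, 0, 0], [0.2, 0, 0, 0, 0, 0, 0], [0.2, 0, 0, 0, 0, 0, 0]]])

```text
clock: 2.8
position: [0.5725, -0.3303, 0.0057]
tool_rot: [3.14, -0.001, 0.437]
force: [-0.9, 0.2, 5.9]
grip_width: 0.026
finger_force: 22.9
```

Emit:
move_arm(moves=[[[0.2, 0, 0, -0.01, 0, 0, 0], [0.2, 0, 0, -0.05, 0, 0, 0], [0.2, 0, 0, -0.1, 0, 0, 0], [0.2, 0, 0, -0.14, 0, 0, 0], [0.2, 0, 0, -0.16, 0, 0, 0]]])

```text
clock: 3.3
position: [0.5731, -0.3305, 0.1697]
tool_rot: [3.137, -0.003, 0.437]
force: [-0.3, 0.2, -0.6]
grip_width: 0.0263
finger_force: 22.3
```

Run:
```python
from h import *
s=bot.observe();print(s["position"],s["tool_rot"],s["grip_width"],s["finger_force"])
im=bot.grab_frame("wrist");save("w2",im[:, :])
a=np.radians(4.1)
# pre-place: back off from the nest so wrist camera sees it
for P in([.50,.00,.20],[.55,.0725,.20]): print(rel(P,[np.pi,0,a]))
```

```text
[ 0.57312789 -0.33050522  0.16966872] [ 3.13722507 -0.00342523  0.43694916] 0.026256608477096453 22.30736017227173
[ 0.0732 -0.3309 -0.0301  0.0008 -0.0009  0.0581]
[ 0.1492 -0.3754 -0.03    0.0008 -0.0009  0.0581]
```

View pics/w2.png

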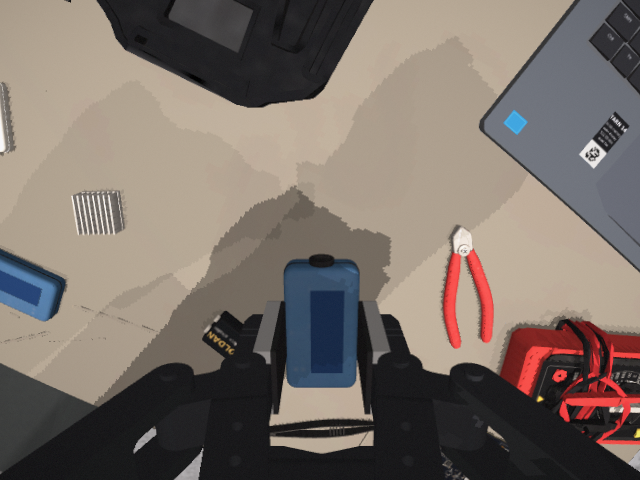

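The dongle is held square between the pads, with the stub at (321,260) pointing forward. I'll move to just short of the nest to look at it.

Run:
```python
from h import *
s=bot.observe();p=bot.camera_params("wrist")
R0=Ro.from_euler('xyz',s["tool_rot"])
# top of dongle ~6mm further back than TCP
for z in (.0,.006):
  w=ray(p,[[286,260],[358,260],[357,387],[288,387],[321,254]],s["position"][2]+z); print(np.round(R0.inv().apply(w-s["position"]),4))
print(rel([.48,.07,.20],[np.pi,0,np.radians(4.1)]))
```

```text
[[ 0.0244 -0.0116  0.    ]
 [ 0.0243  0.0141  0.0002]
 [-0.0297  0.0152 -0.    ]
 [-0.0295 -0.0124 -0.0002]
 [ 0.0266  0.0009  0.0001]]
[[ 0.0265 -0.0111 -0.0059]
 [ 0.0265  0.0136 -0.0058]
 [-0.0252  0.0146 -0.006 ]
 [-0.025  -0.0118 -0.0062]
 [ 0.0287  0.0009 -0.0059]]
[ 0.0847 -0.4028 -0.0305  0.0008 -0.0009  0.0581]
```

Emit:
move_arm(moves=[[[0.2, 0.085, -0.403, -0.03, 0.001, -0.001, 0.058], [0.2, 0.085, -0.403, -0.03, 0.001, -0.001, 0.058], [0.2, 0.085, -0.403, -0.03, 0.001, -0.001, 0.058], [0.2, 0.085, -0.403, -0.03, 0.001, -0.001, 0.058], [0.2, 0.085, -0.403, -0.03, 0.001, -0.001, 0.058]]])

```text
clock: 3.85
position: [0.5146, -0.0852, 0.1835]
tool_rot: [-3.137, 0.006, 0.073]
force: [1.4, 1.3, -0.1]
grip_width: 0.0263
finger_force: 22.3
```

Run:
```python
from h import *
s=bot.observe();print(s["position"],s["tool_rot"],s["grip_width"],s["finger_force"])
print(rel([.48,.07,.20],[np.pi,0,np.radians(4.1)]))
```

```text
[ 0.51462137 -0.08515869  0.18350418] [-3.1367692   0.00601935  0.0725921 ] 0.026281817785043207 22.307250201702118
[-0.0234 -0.1573 -0.0156 -0.0008  0.001   0.0002]
```

Emit:
move_arm(moves=[[[0.2, -0.023, -0.157, -0.016, -0.001, 0.001, 0], [0.2, -0.023, -0.157, -0.016, -0.001, 0.001, 0], [0.2, -0.023, -0.157, -0.016, -0.001, 0.001, 0], [0.2, -0.023, -0.157, -0.016, -0.001, 0.001, 0], [0.2, -0.023, -0.157, -0.016, -0.001, 0.001, 0]]])

```text
clock: 4.35
position: [0.4809, 0.0698, 0.2004]
tool_rot: [3.141, -0.001, 0.076]
force: [-0.4, -0.9, -0.4]
grip_width: 0.0259
finger_force: 22.3
```

Run:
```python
from h import *
s=bot.observe();print(s["position"],s["tool_rot"],s["grip_width"])
p=bot.camera_params("wrist");im=bot.grab_frame("wrist")
save("w3",cv2.resize(im,(800,600),interpolation=cv2.INTER_CUBIC))
np.savez("p3.npz",R=p["R"],t=p["t"])
sc=bot.grab_frame("scene"); save("s3",sc)
```

```text
[0.48088799 0.06980129 0.20039189] [ 3.14085760e+00 -5.04735761e-04  7.62712630e-02] 0.025912997670875522
```

View pics/w3.png

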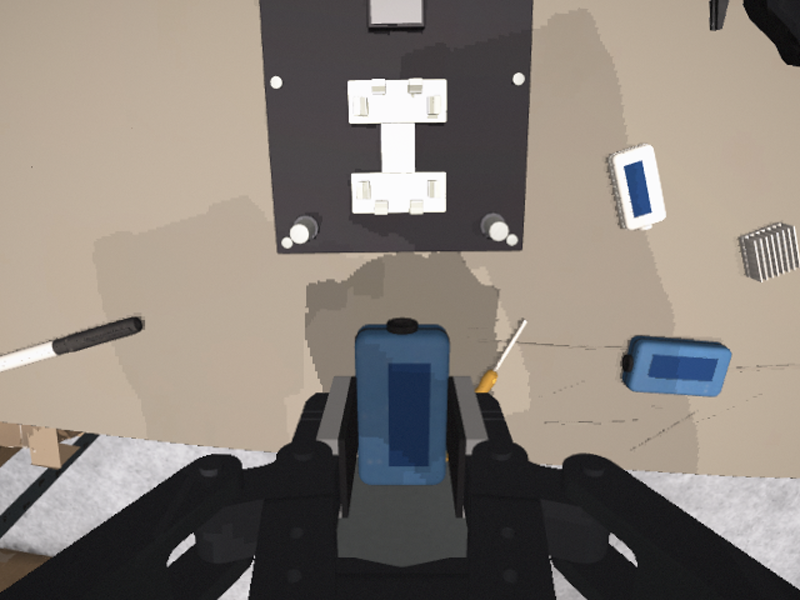

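The wrist view (scaled to 800 wide) shows the nest plate at corners (348,82), (446,80), (446,212) and (351,213). The stop pillars are at (301,230) and (495,228), and the held dongle's stub is at (402,325).

Run:
```python
from h import *
p=bot.camera_params("wrist");q=np.load("p3.npz");p["R"]=q["R"];p["t"]=q["t"]
w=ray(p,np.array([[348,81],[446.5,80],[446,212.5],[351,213]])*.8,.048);print(w,w.mean(0))
d=w[0]+w[1]-w[2]-w[3];print(np.degrees(np.arctan2(d[1],d[0])), np.linalg.norm(w[0]-w[1]),np.linalg.norm(w[1]-w[2]))
w2=ray(p,np.array([[381,123],[413,123],[414,172],[381.5,172]])*.8,.048);print(w2.mean(0))
w3=ray(p,np.array([[301,232],[495,228]])*.8,.06);print(w3,w3.mean(0)); d=w3[0]-w3[1];print(np.degrees(np.arctan2(-d[0],d[1])))
w3=ray(p,np.array([[276,83],[518,78]])*.8,.036);d=w3[0]-w3[1];print(w3,np.degrees(np.arctan2(-d[0],d[1])))
# tab fence (tops at z .058) and dongle in hand
s=bot.observe();R0=Ro.from_euler('xyz',s["tool_rot"])
v=ray(p,np.array([[356,325],[450,325],[447,484],[358,484],[402,318]])*.8,s["position"][2]+.006);print(np.round(R0.inv().apply(v-s["position"]),4))
```

```text
[[0.58358597 0.10428986 0.048     ]
 [0.58792018 0.05295331 0.048     ]
 [0.51865831 0.0465496  0.048     ]
 [0.51444147 0.09917522 0.048     ]] [0.55115148 0.075742   0.048     ]
4.757265383667301 0.05151918968968688 0.06955726906403374
[0.55142717 0.07603187 0.048     ]
[[0.50402667 0.12464248 0.06      ]
 [0.51399564 0.02051918 0.06      ]] [0.50901116 0.07258083 0.06      ]
5.46893821654515
[[0.58113097 0.14484849 0.036     ]
 [0.59356897 0.01321669 0.036     ]] 5.39790037417282
[[ 0.0265 -0.0142 -0.006 ]
 [ 0.0266  0.0117 -0.006 ]
 [-0.0255  0.0125 -0.006 ]
 [-0.0255 -0.0149 -0.006 ]
 [ 0.0286 -0.0015 -0.006 ]]
```

View pics/s3.png

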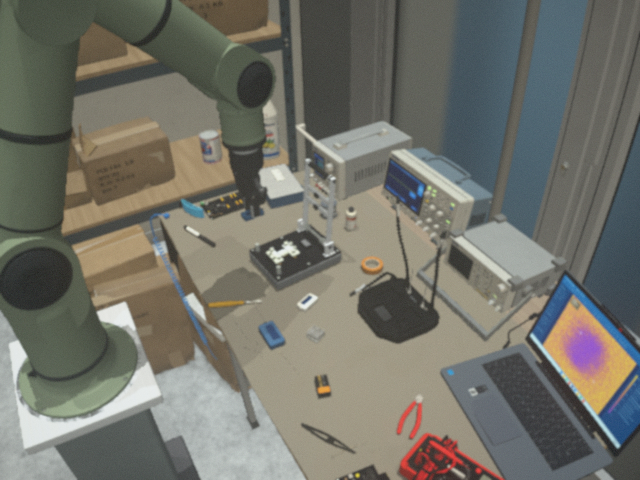

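Run:
```python
from h import *
for z in(.12,.075): print(rel([.5515,.0743,z],[np.pi,0,np.radians(5.1)]))
```

```text
[ 0.0706 -0.0022  0.0798  0.0003  0.0001 -0.0027]
[ 7.060e-02 -2.300e-03  1.248e-01  3.000e-04  1.000e-04 -2.700e-03]
```

Emit:
move_arm(moves=[[[0.2, 0.035, -0.001, 0.03, 0, 0, -0.0025], [0.2, 0.07, -0.002, 0.06, 0, 0, -0.0025], [0.2, 0.07, -0.002, 0.1, 0, 0, -0.0025], [0.2, 0.07, -0.002, 0.124, 0, 0, -0.0025], [0.2, 0.07, -0.002, 0.124, 0, 0, -0.0025]]])

```text
clock: 4.95
position: [0.549, 0.0727, 0.0723]
tool_rot: [3.139, 0.006, 0.086]
force: [-0.4, -0.6, 0.7]
grip_width: 0.0261
finger_force: 22.3
```

Emit:
move_arm(moves=[[[0.2, 0, 0, 0, 0, 0, 0], [0.2, 0, 0, 0, 0, 0, 0]]])

```text
clock: 5.15
position: [0.5516, 0.0742, 0.0769]
tool_rot: [3.14, -0.001, 0.087]
force: [0.9, 0.1, -0.0]
grip_width: 0.0263
finger_force: 22.3
```

Run:
```python
from h import *
s=bot.observe();print(s["position"],s["tool_rot"],s["grip_width"],s["force"])
p=bot.camera_params("wrist");im=bot.grab_frame("wrist")
save("w4",cv2.resize(im[60:420,90:550],None,fx=1.6,fy=1.6,interpolation=cv2.INTER_CUBIC))
np.savez("p4.npz",R=p["R"],t=p["t"])
```

```text
[0.55157598 0.07424014 0.0768854 ] [ 3.14042447e+00 -1.18334915e-03  8.74525013e-02] 0.02625944567481679 [ 0.87345025  0.13214443 -0.00558716]
```

View pics/w4.png

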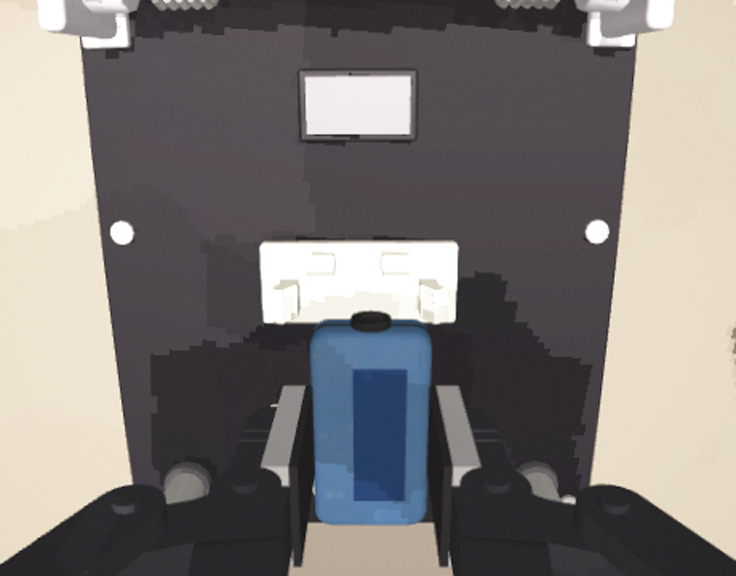

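The crop shows the nest plate's hinge-side edge at row 241, columns 261 to 458, while the dongle spans columns 311 to 431. I'll compute the relative offset between them.

Run:
```python
from h import *
p=bot.camera_params("wrist");q=np.load("p4.npz");p["R"]=q["R"];p["t"]=q["t"]
s=bot.observe();R0=Ro.from_euler('xyz',s["tool_rot"])
f=lambda uv,z:np.round(R0.inv().apply(ray(p,np.array(uv)/1.6+[90,60],z)-s["position"])[:,:2]*1000,1)
print("plate",f([[260.5,242],[458.5,241]],.048).tolist(), "screws",f([[122,232],[597,231]],.036).tolist(),"disp",f([[302,72],[413,71]],.036).tolist())
print("dongle",f([[311,345],[431,345],[428,510],[315,510]],s["position"][2]+.003).tolist(),"stub",f([[371,311],[371,331]],s["position"][2]).tolist(),"ends",f([[371,320],[371,524]],s["position"][2]+.006).tolist())
```

```text
plate [[35.8, -27.1], [36.0, 24.3]] screws [[36.0, -67.8], [36.0, 64.6]] disp [[78.2, -16.2], [78.4, 12.6]]
dongle [[20.0, -11.7], [19.9, 14.8], [-23.2, 15.3], [-23.1, -12.1]] stub [[26.9, 1.6], [22.1, 1.6]] ends [[26.9, 1.5], [-25.0, 1.5]]
```

Run:
```python
from h import *
for i in range(4):
    s=bot.observe();p=bot.camera_params("wrist");R0=Ro.from_euler('xyz',s["tool_rot"]);Rc=np.array(p["R"]);c=-Rc.T@np.array(p["t"])
    M=R0.as_matrix().T@Rc.T
    print(s["clock"],s["position"],s["tool_rot"],R0.inv().apply(c-s["position"]),M[:,2],M[:,0])
    if i==1: bot.grab_frame("wrist")
```

```text
5.2 [0.55157298 0.07438234 0.07694114] [ 3.14044610e+00 -1.43694147e-03  8.76239648e-02] [ 0.07642399  0.00114403 -0.1422911 ] [-3.00650583e-01 -4.16869804e-05  9.53734358e-01] [-1.18325668e-03  9.99999246e-01 -3.29294903e-04]
5.2 [0.55157298 0.07438234 0.07694114] [ 3.14044610e+00 -1.43694147e-03  8.76239648e-02] [ 0.07642399  0.00114403 -0.1422911 ] [-3.00650583e-01 -4.16869804e-05  9.53734358e-01] [-1.18325668e-03  9.99999246e-01 -3.29294903e-04]
5.25 [0.55145204 0.0745439  0.07678583] [ 3.14047621e+00 -1.29900566e-03  8.79325058e-02] [ 0.07643306  0.00117634 -0.14232604] [-3.00605588e-01 -6.47595470e-05  9.53748539e-01] [-1.26998282e-03  9.99999138e-01 -3.32377381e-04]
5.25 [0.55145204 0.0745439  0.07678583] [ 3.14047621e+00 -1.29900566e-03  8.79325058e-02] [ 0.07643306  0.00117634 -0.14232604] [-3.00605588e-01 -6.47595470e-05  9.53748539e-01] [-1.26998282e-03  9.99999138e-01 -3.32377381e-04]
```

The dongle must shift about −3 mm in tool y and +0.5 mm in tool x. The yaw is right already. I'll shift it and lower it in steps.

Emit:
move_arm(moves=[[[0.2, 0.0005, -0.003, 0, 0, 0, 0], [0.2, 0.0005, -0.003, 0.005, 0, 0, 0], [0.2, 0.0005, -0.003, 0.01, 0, 0, 0], [0.2, 0.0005, -0.003, 0.014, 0, 0, 0], [0.2, 0.0005, -0.003, 0.014, 0, 0, 0]]])

```text
clock: 5.75
position: [0.5504, 0.0777, 0.0604]
tool_rot: [3.14, 0.002, 0.088]
force: [-0.9, 0.8, -0.6]
grip_width: 0.0263
finger_force: 22.3
```

Emit:
move_arm(moves=[[[0.2, 0, 0, 0.003, 0, 0, 0], [0.2, 0, 0, 0.006, 0, 0, 0], [0.2, 0, 0, 0.008, 0, 0, 0], [0.2, 0, 0, 0.008, 0, 0, 0], [0.2, 0, 0, 0.008, 0, 0, 0]]])

```text
clock: 6.25
position: [0.5508, 0.0777, 0.0533]
tool_rot: [3.14, 0.001, 0.088]
force: [-1.6, 0.2, 2.9]
grip_width: 0.0259
finger_force: 22.6
```

Emit:
move_arm(moves=[[[0.4, 0, 0, 0, 0, 0, 0], [0.5, 0, 0, 0, 0, 0, 0], [0.5, 0, 0, 0, 0, 0, 0]]])

```text
clock: 6.55
position: [0.5509, 0.0778, 0.0533]
tool_rot: [3.14, 0.001, 0.088]
force: [0.5, -0.6, -0.2]
grip_width: 0.0427
finger_force: 0.0
```

Emit:
move_arm(moves=[[[0.55, 0, 0, -0.01, 0, 0, 0], [0.55, -0.01, 0, -0.04, 0, 0, 0], [0.55, -0.03, 0, -0.09, 0, 0, 0], [0.55, -0.05, 0, -0.11, 0, 0, 0], [0.55, -0.05, 0, -0.11, 0, 0, 0]]])

```text
clock: 7.05
position: [0.5007, 0.0734, 0.1671]
tool_rot: [3.141, -0.003, 0.088]
force: [0.8, 0.3, -0.5]
grip_width: 0.047
finger_force: 0.0
```

Run:
```python
from h import *
s=bot.observe();print(s["position"],s["tool_rot"],s["grip_width"],s["force"])
p=bot.camera_params("wrist");im=bot.grab_frame("wrist")
save("w5",cv2.resize(im[0:300,140:500],None,fx=2,fy=2,interpolation=cv2.INTER_CUBIC))
np.savez("p5.npz",R=p["R"],t=p["t"])
```

```text
[0.50065929 0.07343935 0.16707559] [ 3.14065986 -0.00321717  0.08833225] 0.047013755866474966 [ 0.84874606  0.29030156 -0.50834338]
```

View pics/w5.png

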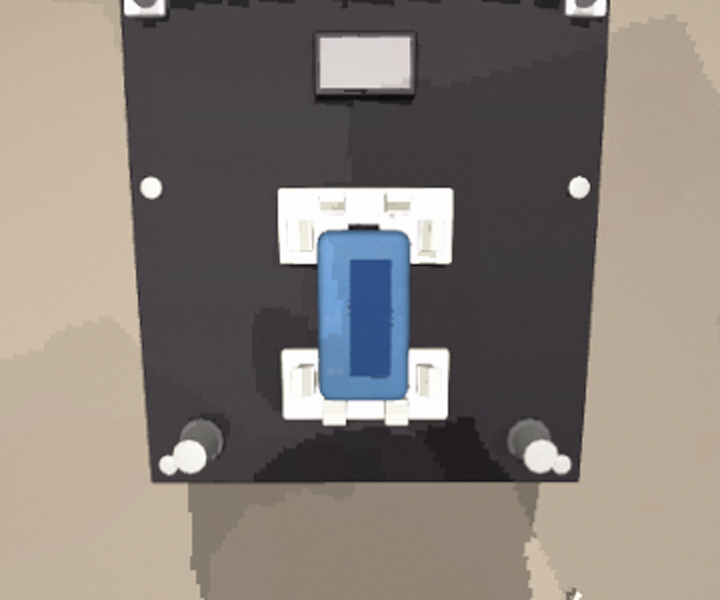

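The dongle sits between the corner fences at about (364,315), with its stub at (363,228) towards the hinge. Next is the handle. I'll check the joint room and work out the waypoints.

Run:
```python
from h import *
s=bot.observe();print(s["qpos"],s["clock"])
for sg in(90,-90): print(rel([.6705,.0883,.32],[np.pi,0,.089+np.radians(sg)]))
```

```text
[-0.15726519  0.42564397 -0.13770628  1.96914374  0.08536054  0.75004381
 -1.82761025] 7.1
[ 1.701e-01  3.000e-04 -1.541e-01  4.000e-04 -2.000e-04 -2.501e-01]
[ 1.701e-01  3.000e-04 -1.541e-01 -2.000e-04 -4.000e-04  2.499e-01]
```

Emit:
move_arm(moves=[[[0.5, 0, 0, -0.154, 0, 0, 0.24], [0.5, 0, 0, -0.154, 0, 0, 0.24], [0.5, 0, 0, -0.154, 0, 0, 0.24], [0.5, 0, 0, -0.154, 0, 0, 0.24], [0.5, 0.02, 0, -0.154, 0, 0, 0.24]]])

```text
clock: 7.6
position: [0.5213, 0.0755, 0.3191]
tool_rot: [-3.141, -0.002, -0.668]
force: [0.5, -0.3, 0.1]
grip_width: 0.0429
finger_force: 0.0
```

Run:
```python
from h import *
s=bot.observe();print(s["position"],s["tool_rot"],s["qpos"][6])
print(rel([.6705,.0883,.32],[np.pi,0,.089-np.pi/2]))
```

```text
[0.52125646 0.07550542 0.31911536] [-3.14111168e+00 -1.64609358e-03 -6.67635618e-01] -2.49277803323118
[ 0.1093 -0.1024 -0.0007 -0.0002 -0.0002  0.1296]
```

That was the wrong way: joint 7 is near its limit. I'll turn the other way.

Emit:
move_arm(moves=[[[0.5, 0, 0, 0, 0, 0, -0.37], [0.5, 0, 0, 0, 0, 0, -0.37], [0.5, 0, 0, 0, 0, 0, -0.37], [0.5, 0, 0, 0, 0, 0, -0.37], [0.5, 0, 0, 0, 0, 0, -0.37]]])

```text
clock: 8.1
position: [0.5215, 0.0755, 0.3167]
tool_rot: [3.14, 0.002, 0.095]
force: [0.1, -0.3, -1.0]
grip_width: 0.0427
finger_force: 0.0
```

Run:
```python
from h import *
s=bot.observe();print(s["position"],s["tool_rot"],s["qpos"])
print(rel([.6705,.0883,.32],[np.pi,0,.089+np.pi/2]))
```

```text
[0.52146157 0.07549353 0.31669546] [3.14027684e+00 1.98708010e-03 9.46353163e-02] [-0.16448335  0.28241074 -0.11691723  1.74117141  0.03711958  1.12230171
 -1.76914217]
[ 1.496e-01  1.300e-03 -3.600e-03 -1.000e-04  4.000e-04 -2.491e-01]
```

Emit:
move_arm(moves=[[[0.5, 0.15, 0.001, -0.003, 0, 0, -0.249], [0.5, 0.15, 0.001, -0.003, 0, 0, -0.249], [0.5, 0.15, 0.001, -0.003, 0, 0, -0.249], [0.5, 0.15, 0.001, -0.003, 0, 0, -0.249], [0.5, 0.15, 0.001, -0.003, 0, 0, -0.249]]])

```text
clock: 8.6
position: [0.6718, 0.0878, 0.3176]
tool_rot: [-3.14, 0.003, 0.844]
force: [-0.3, -0.6, 0.2]
grip_width: 0.0428
finger_force: 0.0
```

Run:
```python
from h import *
s=bot.observe();print(s["position"],s["tool_rot"],s["qpos"][6])
print(rel([.6705,.0883,.32],[np.pi,0,.089+np.pi/2]))
```

```text
[0.6717598  0.08775895 0.31763887] [-3.13960292  0.00347142  0.84425912] -1.04334245914681
[-0.0004 -0.0013 -0.0024 -0.0005  0.0004 -0.1298]
```

Emit:
move_arm(moves=[[[0.5, 0, -0.001, -0.002, 0, 0, -0.13], [0.5, 0, -0.001, -0.002, 0, 0, -0.13], [0.5, 0, -0.001, -0.002, 0, 0, -0.13], [0.5, 0, -0.001, -0.002, 0, 0, -0.13], [0.5, 0, -0.001, -0.002, 0, 0, -0.13]]])

```text
clock: 9.1
position: [0.6702, 0.0883, 0.3212]
tool_rot: [-3.139, 0.001, 1.594]
force: [-0.6, -0.1, 0.4]
grip_width: 0.0425
finger_force: 0.0
```

Emit:
move_arm(moves=[[[0.5, 0, 0, 0, 0, 0, -0.015], [0.5, 0, 0, 0, 0, 0, -0.015]]])

```text
clock: 9.3
position: [0.6702, 0.0881, 0.3212]
tool_rot: [-3.139, 0.001, 1.684]
force: [0.4, -0.3, -0.2]
grip_width: 0.0425
finger_force: 0.0
```

Run:
```python
from h import *
s=bot.observe();print(s["position"],s["tool_rot"],s["qpos"][6])
print(rel([.6705,.0883,.225],[np.pi,0,.089+np.pi/2]))
im=bot.grab_frame("wrist");save("w6",im)
```

```text
[0.67018152 0.08813676 0.32119947] [-3.13934778e+00  7.97337436e-04  1.68400227e+00] -0.27868984347354486
[ 0.0002  0.0006  0.0962 -0.0004  0.0001  0.0039]
```

View pics/w6.png

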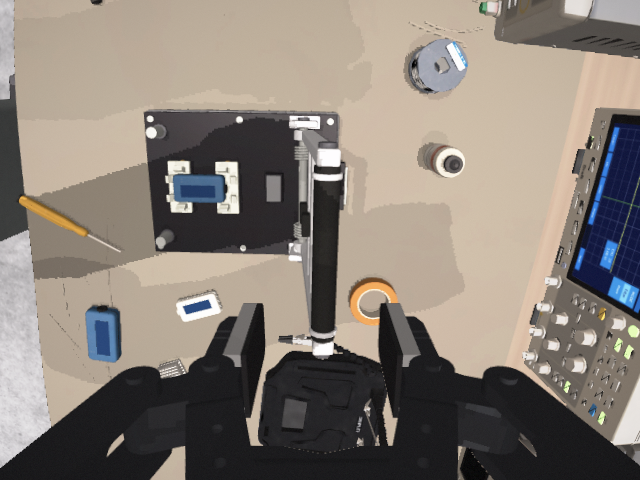

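The bar's black part runs from (327,170) to (323,338), with its middle near (325,254). I'll work out where that is.

Run:
```python
from h import *
s=bot.observe();p=bot.camera_params("wrist");R0=Ro.from_euler('xyz',s["tool_rot"])
w=ray(p,[[327,178],[323,332],[328,150],[322,350]],.253);print(w);print(R0.inv().apply(w-s["position"]),w[:2].mean(0),proj(p,[s["position"]]))
w=ray(p,[[200,188],[148,112],[156,253]],.06);print(w)
```

```text
[[0.6677369  0.13066148 0.253     ]
 [0.67519024 0.04452218 0.253     ]
 [0.66668542 0.14441915 0.253     ]
 [0.6758961  0.03288199 0.253     ]]
[[ 0.04257086  0.00236527  0.06828852]
 [-0.04386731  0.00037356  0.06836496]
 [ 0.05636111  0.00282146  0.06827605]
 [-0.05551501 -0.00019511  0.06837588]] [0.67146357 0.08759183 0.253     ] [[322.60770118 319.94686008]]
[[0.55182847 0.07812128 0.06      ]
 [0.50043459 0.14504594 0.06      ]
 [0.50790453 0.00623193 0.06      ]]
```

Emit:
move_arm(moves=[[[0.5, 0, 0, 0.04, 0, 0, 0.004], [0.5, 0, 0, 0.075, 0, 0, 0.004], [0.5, 0, 0, 0.096, 0, 0, 0.004], [0.5, 0, 0, 0.096, 0, 0, 0.004], [0.3, 0, 0, 0.096, 0, 0, 0.004]]], force=40)

```text
clock: 9.85
position: [0.6702, 0.0884, 0.2267]
tool_rot: [-3.141, 0.001, 1.656]
force: [-0.3, -0.1, 0.4]
grip_width: 0.0297
finger_force: 0.0
```

Emit:
move_arm(moves=[[[0.05, 0, 0, 0, 0, 0, 0], [0.05, 0, 0, 0, 0, 0, 0], [0.05, 0, 0, 0, 0, 0, 0], [0.05, 0, 0, 0, 0, 0, 0], [0.05, 0, 0, 0, 0, 0, 0]]])

```text
clock: 10.35
position: [0.6708, 0.0885, 0.2278]
tool_rot: [3.14, 0.001, 1.657]
force: [2.3, 0.4, 6.3]
grip_width: 0.0129
finger_force: 39.5
```

Run:
```python
from h import *
s=bot.observe();print(s["position"],s["tool_rot"],s["force"],s["grip_width"],s["finger_force"])
for i in range(1,17):
    th=1.658*i/16; d=[185.1*(np.sin(.1083)-np.sin(.1083-th)),185.1*(np.cos(.1083-th)-np.cos(.1083))]
    print(i,round(-d[0]),round(-d[1]))  # tool y (=fixture x), tool z (down)
```

```text
[0.67075127 0.08851456 0.22775171] [3.13967620e+00 8.99855653e-04 1.65710117e+00] [2.31793126 0.43416601 6.31426112] 0.012884425593671294 39.45022523403168
1 -19 -1
2 -38 0
3 -57 3
4 -76 8
5 -94 14
6 -111 23
7 -127 33
8 -142 45
9 -156 58
10 -168 73
11 -179 89
12 -188 106
13 -195 124
14 -200 142
15 -204 161
16 -205 180
```

Emit:
move_arm(moves=[[[0.05, 0, -0.019, -0.001, 0, 0, 0], [0.05, 0, -0.038, 0, 0, 0, 0], [0.05, 0, -0.057, 0.003, 0, 0, 0], [0.05, 0, -0.076, 0.008, 0, 0, 0], [0.05, 0, -0.094, 0.014, 0, 0, 0]]])

```text
clock: 10.85
position: [0.5764, 0.0801, 0.2132]
tool_rot: [3.14, 0.001, 1.657]
force: [7.1, 2.2, -9.6]
grip_width: 0.0128
finger_force: 38.9
```

Emit:
move_arm(moves=[[[0.05, 0, -0.017, 0.009, 0, 0, 0], [0.05, 0, -0.033, 0.019, 0, 0, 0], [0.05, 0, -0.048, 0.031, 0, 0, 0], [0.05, 0, -0.062, 0.044, 0, 0, 0], [0.05, 0, -0.074, 0.059, 0, 0, 0]]])

```text
clock: 11.35
position: [0.503, 0.0737, 0.1541]
tool_rot: [3.139, 0.001, 1.657]
force: [3.3, -1.4, 0.5]
grip_width: 0.0124
finger_force: 40.4
```

Emit:
move_arm(moves=[[[0.05, 0, -0.011, 0.016, 0, 0, 0], [0.05, 0, -0.02, 0.033, 0, 0, 0], [0.05, 0, -0.027, 0.051, 0, 0, 0], [0.05, 0, -0.032, 0.069, 0, 0, 0], [0.05, 0, -0.036, 0.088, 0, 0, 0]]])

```text
clock: 11.85
position: [0.4683, 0.0708, 0.0659]
tool_rot: [3.138, 0.001, 1.657]
force: [15.4, -2.5, 2.4]
grip_width: 0.0126
finger_force: 40.5
```

Run:
```python
from h import *
s=bot.observe();print(s["position"],s["tool_rot"],s["force"],s["grip_width"],s["finger_force"])
```

```text
[0.46833526 0.07075328 0.06589144] [3.13807424e+00 5.42285336e-04 1.65702220e+00] [15.37355529 -2.50305441  2.38290191] 0.012597549030437711 40.48776626586914
```

Emit:
move_arm(moves=[[[0.05, 0, 0, 0.006, 0, 0, 0], [0.05, 0, -0.001, 0.012, 0, 0, 0], [0.05, 0, -0.001, 0.018, 0, 0, 0], [0.05, 0, -0.001, 0.019, 0, 0, 0], [0.05, 0, -0.001, 0.019, 0, 0, 0]]], force=80)

```text
clock: 12.35
position: [0.4672, 0.0706, 0.0474]
tool_rot: [3.139, 0.001, 1.657]
force: [2.3, -0.7, 13.0]
grip_width: 0.0114
finger_force: 80.7
```

Emit:
move_arm(moves=[[[0.05, 0, 0, 0.001, 0, 0, 0], [0.05, 0, 0, 0.002, 0, 0, 0], [0.05, 0, 0, 0.002, 0, 0, 0], [0.05, 0, 0, 0.002, 0, 0, 0]]])

```text
clock: 12.75
position: [0.4673, 0.0706, 0.0459]
tool_rot: [3.139, 0.001, 1.657]
force: [-0.2, -0.3, 23.0]
grip_width: 0.0117
finger_force: 81.8
```

Run:
```python
from h import *
sc=bot.grab_frame("scene"); tp=bot.grab_frame("top"); w=bot.grab_frame("wrist")
s=bot.observe();print(s["position"],s["force"],s["grip_width"],s["finger_force"])
o=np.zeros((600,800,3),np.uint8)
o[:,:]=0
a=cv2.resize(sc[170:320,200:360],None,fx=2.5,fy=2.5); o[:375,:400]=a
b=cv2.resize(w,(400,300)); o[:300,400:]=b
c=cv2.resize(tp[190:310,200:320],None,fx=2,fy=2); o[300:540,400:640]=c
save("fin",o)
```

```text
[0.46730727 0.07061489 0.0459213 ] [-0.2696776  -0.19024292 23.44337736] 0.011259186737383063 81.78520917892456
```

View pics/fin.png

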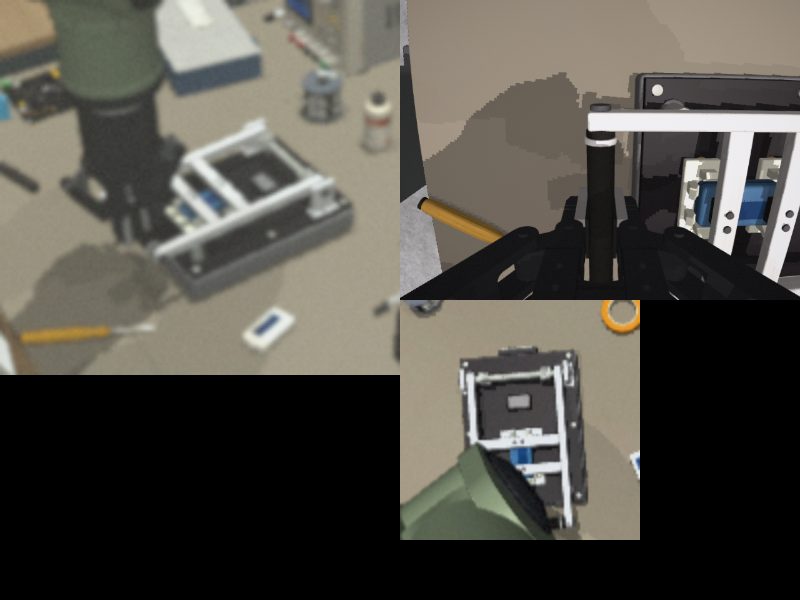

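The frame lies level on its stops, with the dongle flat in the nest under the crossbars. The bar is held with about 23 N down, well above the 7 N needed. I'll hand the job in.

```bash
python3 -c "
from h import *
print(bot.job_done())"
```

```text
the job is handed in; nothing more can be done
None
```

The small blue dongle is flat in the nest with its stub towards the hinge. The robot is holding the frame fully down with about 23 N at the bar, and the job was handed in at about 13 s; no verdict came back.

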